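# Turn the cured speaker baffle out from under the lamp and hold it up level

## Robot

A 7-joint arm with a two-finger parallel gripper is mounted at the origin on the work surface. World frame = base frame: x ahead of the robot, y to its left, z up, the work surface at z = 0. Lengths are in mm, angles in rad, forces in N, time in s.
With the tool pointing down it reaches from about 400 to 900 mm from the base axis. Payload 5.6 kg.
Tool frame: the origin (TCP) lies at the very end of the fingers, on their centre line; the grasp point (between the pads) lies 19 mm behind it; z points along the fingers, y is the line along which they close (so a half turn about z gives the same grasp; the last joint's range is limited). The gripper opens to 92 mm and grips with 3 to 60 N. Pads are 20 mm wide; open, the fingers measure 128 mm over their backs; the gripper's body (75 mm by 189 mm) begins 69 mm behind the grasp point.
Start: joints at [-1.274, 0.468, -0.012, 1.603, 0.006, 1.071, -0.056], TCP at [216.685, 612.827, 214.592] pointing down, gripper open.
Joint ranges: [-2.53, 2.53], [-0.31, 2.02], [-1.57, 1.55], [0.28, 2.44], [-1.29, 4.43], [0.15, 1.84], [-2.92, 2.92]. Speed limits (rad/s): [2.57, 2.57, 3.14, 3.14, 3.14, 3.14, 3.14].

## Interface

Orientations are given as a rotation vector (axis times angle).
In Python, from cell import sense, snapshot, hand_in gives the robot as it stands.
- The arm moves only by the shell command python3 -m inch 'ROWS' [OPENING] [FORCE]. ROWS is JSON, a list of rows, each a list of 4 numbers: the shift along the world's x, y, z each as a share of 0.5 m, from -1 to 1, then the turn about the world's z as a share of pi/2 rad, from -1 to 1. A call has 1 to 8 rows; each row is the pose to reach, as a shift and turn from the pose commanded when the call began; what a row does not reach only later rows make up. A row lasts 1/10 s, in which the tool goes at most 50 mm and 8.59 degrees, less where a joint would pass 70% of its speed; a pose out of reach is approached as far as the arm can. A call with a number of a shift or a turn outside -1 to 1 is refused whole. A call with a gripper value outside its range is refused whole. OPENING is the opening, from -1 (shut) to 1 (fully open), set as the call begins (- or left out, the last holds). The fingers move at their own pace and stop on an object; FORCE is the grip in N (left out, the last holds). Time passes only in rows, so rows that repeat a pose let the fingers close. It gives the time, the measured TCP pose, the force, the opening and the grip force at its end, in the units of the state.
- sense(): the state, without advancing time (a new reading comes with each control period).
- snapshot(name): name is "side" or "top"; returns a dict with "img" (480x640x3 uint8, blue, green, red), "range_z" (480x640 float32, mm along the optical axis (not along the pixel's ray), 0 where there is no reading), "intrinsics" (3x3 intrinsics, pixels), "R" (3x3) and "t" (3): a world point X has camera coordinates R X + t. Camera axes: x right, y down, z forward; pixel columns grow to the right and rows downward; lengths in mm; the calibration is good to about 2 mm. A picture is of the moment at which its call begins.
- hand_in(): hands the job in; it is judged then, once.
The state is a dict: "time_s": time; "q": joint angles; "dq": joint speeds; "effort": joint torques, N m; "tcp_pos": TCP position; "eef_rot": TCP orientation; "contact_force": force on the tool from outside, world axes, zero at the start; "torque": the same for the moment, N m; "gripper_width": opening from 0.0 (shut) to 1.0 (fully open); "grip_force": force on a finger pad.
Only numpy, scipy, OpenCV 4.12 (cv2) and the standard library are available. Lean on these libraries where they do the work, as an engineer would, in place of code of your own. Each camera call takes 0.05 s, during which the arm holds its last target. There are 200 camera calls.

## Task

Turn the curing turntable anticlockwise (seen from above) until it clicks into its quarter-turn detent, so that the plywood speaker baffle comes out from under the lamp with the baffle still standing in its rack. Then lift the baffle out of the rack until its lower edge is at least 60 mm above the rack, keep it there upright, level and still for two seconds, and finish while still holding it up in the gripper, with the turntable left in its detent. Do not let the baffle or the gripper knock the lamp or the stand, and leave the other things on the bench alone.

Things in the scene. Friction and masses are not known exactly. Their poses are not given: they have to be found in the camera images.
- stand: fixed stand of the turntable on the bench: dark steel hub 200 mm across, carrying a lamp on a post and, at the disc's rim in the direction 1.2 rad, a 40 mm high steel block with a brass spring plunger. Origin on the bench on the turntable's axis, z up.
- lamp_tip (a point): inner end of the lamp, on its underside, 215 mm above the bench and 75 mm from the axis, in the direction (stand yaw + 0.15 rad). The lamp is a white bar 40 mm wide, 30 mm high, running outward from here to 240 mm from the axis; its round post stands 225 mm from the axis. It does not move and has the stand's axes.
- turntable: grey disc 320 mm across, 16 mm thick, on the stand's axis; origin at the centre of its underside, 24 mm up. Turn = its yaw - stand's yaw: 0.05 to 0.30 rad at the start, pi/2 in the detent. Friction (0.12 N m) holds it anywhere. From 0.12 rad before the detent a sprung plunger rides over a rim rib (about 0.7 N m), then drops in; a second rib follows, a stop 0.23 to 0.48 rad past.
- knob_top (a point): top centre of the turning knob: an upright dark wooden round post, 24 mm in diameter, 60 mm high, fixed on the disc 125 mm from the axis, across the axis from the rack; top 100 mm above the bench. Seen from the axis it lies in the direction (turntable yaw + pi). The point has the disc's axes and turns with it.
- slot_floor (a point): middle of the rack's slot floor, 46 mm above the bench, 90 mm from the axis in the direction (turntable yaw); has the disc's axes. The rack: two wooden blocks fixed on the disc, 40 mm long, 84 mm apart, tops 76 mm above the bench, with a slot 18 mm wide, 30 mm deep along the point's y. End stops 12 mm high keep the baffle from sliding lengthwise.
- baffle: plywood speaker baffle standing on edge in the rack: 15 mm thick (x), 180 mm long (y), 130 mm high (z), round 76 mm hole centred 55 mm up, 37 mm of solid wood above it. Origin: middle of the lower edge, at the start on the slot floor, axes along the disc's; top edge then 176 mm above the bench. 0.14 to 0.28 kg, centre of mass at mid-length, about 67 mm up.
- glue_bottle: bystander: standing plastic glue bottle, 60 mm across, 160 mm high; origin under its centre
- hammer: bystander: hammer lying on the bench, handle along its x axis; origin under its middle
- bar_clamp: bystander: bar clamp lying on the bench, about 260 mm long along x, orange jaws; origin under the middle of its bar
- side_stack: bystander: stack of five plywood side panels, 184 x 70 x 75 mm; origin under its centre
There are look-alikes about, which are no part of the job. Of the things like the baffle, leave any that is red; of the rest the smaller one is meant.

How it is judged (in metres and radians):
On the way, in this order (a step that is already met when the one before it is completed fails the run):
1. the turntable is in its detent, with the baffle still in the rack (angle between the x axis of turntable and the y axis of stand, either way round below 0.06 rad and distance between baffle and slot_floor below 0.012 m and angle between baffle's own z axis and vertical below 0.15 rad), for 0.3 s.
2. the baffle is held up clear of the rack, upright, level and still (angle between the x axis of turntable and the y axis of stand, either way round below 0.06 rad and height (world z) of baffle above 0.126 m and angle between baffle's own z axis and vertical below 0.1 rad and contact force between the fingers and baffle above 2 N and contact force between baffle and turntable below 0.1 N and contact force between baffle and stand below 0.1 N and linear speed of baffle below 0.03 m/s and angular speed of baffle below 0.2 rad/s), for 1.5 s.
At the end, for the whole second after the job is handed in: Turntable within 0.06 rad of its detent; the gripper holds the baffle, lower edge at least 50 mm above the rack top (126 mm above the bench), within 0.10 rad of upright, slower than 0.03 m/s and 0.2 rad/s, touching neither turntable nor stand (all of step 2); the arm keeps its last pose, push and grip.
It fails at once if the baffle is lifted before the turntable has reached its detent (angle between the x axis of turntable and the y axis of stand, either way round above 0.08 rad and height (world z) of baffle above 0.066 m).
It fails at once if the lamp or stand is knocked by the baffle or the robot (contact force between any of baffle, the arm, the fingers and stand above 3 N).
It fails at once if a bystander is disturbed (distance of any of glue_bottle, hammer, bar_clamp, side_stack from where it was at the start of the episode above 0.02 m).
It also fails if it takes over 54 s, if anything falls off the work surface, if the arm or the gripper's body presses on something with over 40 N, if the wrist force passes 120 N, or if a joint passes its speed limit or range.

## Working session

There is one attempt and no reset: what is moved stays moved. The work goes in short steps, Python scripts to look and compute and a shell command to move; the robot and the scene stay as the last step left them, time stands still between calls to the robot, and variables do not carry over. Pictures are saved under pics/ and viewed, at most 10 in all, crops included, and the job is handed in when it is done.

```bash
mkdir -p pics; ls
cat > h.py <<'E'
import numpy as np,cv2
from cell import sense,snapshot
def cloud(s):
    d=s["range_z"].astype(float);K=np.array(s["intrinsics"]);v,u=np.mgrid[:480,:640]
    c=np.stack([(u-K[0,2])/K[0,0]*d,(v-K[1,2])/K[1,1]*d,d],-1)
    X=(c-np.array(s["t"]))@np.array(s["R"]);X[d<=0]=np.nan
    return X
E
python3 - <<'E'
from h import *
for n in("top","side"):
    s=snapshot(n);cv2.imwrite(f"pics/{n}0.png",s["img"]);np.savez(f"{n}0.npz",**s)
    print(n,-np.array(s["R"]).T@s["t"],np.array(s["R"])[2],(s["range_z"]>0).mean())
print(sense())
E
```

```text
pics
top [ 223.93630525   61.2845531  1518.5792463 ] [ 0.16070076 -0.015378   -0.98688337] 0.995947265625
side [1170.47244203  753.83355778  951.2745848 ] [-0.55464565 -0.55631243 -0.61877676] 0.9959407552083334
{'time_s': 0.1, 'q': array([-1.27400554,  0.4682849 , -0.01159614,  1.60348641,  0.00600267,
        1.07137957, -0.05629719]), 'dq': array([-0.00053522, -0.00197409, -0.00210083, -0.00272815,  0.00111601,
       -0.0009449 , -0.00096436]), 'effort': array([ 6.80368412e-04, -5.21648991e+01, -1.27195250e-02, -2.44373506e+01,
       -5.68252488e-02,  1.40130727e-02,  9.23963080e-05]), 'tcp_pos': array([216.54030431, 612.34523138, 213.75700023]), 'eef_rot': array([-5.31257039e-01, -3.09620318e+00,  2.38334713e-03]), 'contact_force': array([-0.35310865, -0.20243552, -0.58449812]), 'torque': array([ 0.02645212, -0.03674823, -0.00080812]), 'grip_force': 0.0, 'gripper_width': 1.00121709189894}
```

View pics/top0.png

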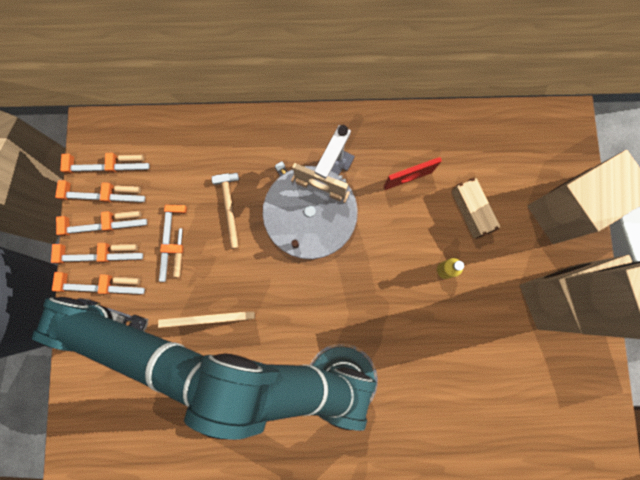

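View pics/side0.png

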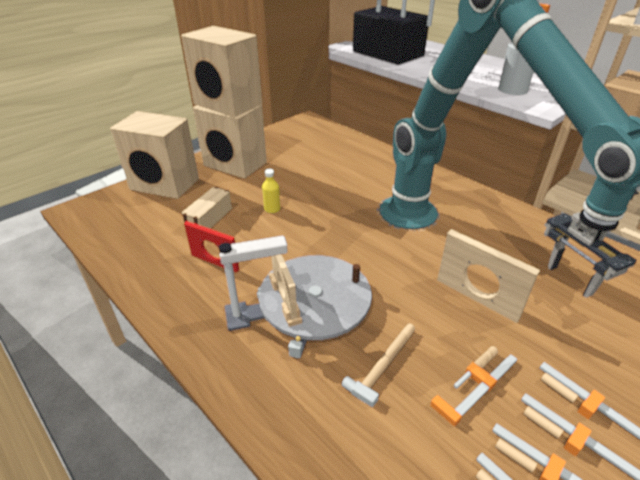

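The top view shows the disc centred at about (310,212), the knob at (295,243), the baffle at (320,182) under the lamp bar (333,150), and the plunger at (281,168). The bigger look-alike is at (205,320) and the red one at (413,172).

```bash
cat >> h.py <<'E'
def measure(s,box=(240,380,110,275)):
    X=cloud(s);m=np.zeros((480,640),bool);m[box[2]:box[3],box[0]:box[1]]=1
    if box[0]<0: m[:]=1
    z=X[...,2];hsv=cv2.cvtColor(s["img"],cv2.COLOR_BGR2HSV)
    return X,m,z,hsv
E
python3 - <<'E'
from h import *
from scipy.optimize import least_squares
s=np.load("top0.npz");X,m,z,hsv=measure(s)
g=m&(abs(z-40)<6)&(hsv[...,1]<50)
P=X[g][:,:2]
(c,_,a)=cv2.fitEllipse(cv2.convexHull(P.astype(np.float32))) ; print("disc ell",c,_)
hc,r=cv2.minEnclosingCircle(P.astype(np.float32));print("enc",hc,r,np.median(z[g]))
C=np.array(c)
k=m&(z>85)&(z<112)&(np.hypot(X[...,0]-C[0],X[...,1]-C[1])<150)
n,l,st,ce=cv2.connectedComponentsWithStats(k.astype(np.uint8))
for i in range(1,n):
    if st[i,4]>5: 
        p=X[l==i];q=np.median(p,0);print("z85-112",ce[i],st[i,4],q,np.hypot(*(q[:2]-C)),np.arctan2(*(q[:2]-C)[::-1]))
for nm,lo,hi in(("lamp",236,256),("baf",170,182)):
    k=m&(z>lo)&(z<hi);p=X[k];print(nm,len(p),p.mean(0),np.ptp(p,0))
    b=cv2.minAreaRect(p[:,:2].astype(np.float32));print(b, np.array(cv2.boxPoints(b)).round(1).tolist())
    d=np.linalg.svd(p[:,:2]-p[:,:2].mean(0),full_matrices=0)[2][0];print("dir",np.arctan2(d[1],d[0]), "dir of mean from axis",np.arctan2(*(p.mean(0)[:2]-C)[::-1]))
# nearby things
for nm,k in(("all obstacles",(z>15)),):
    n,l,st,ce=cv2.connectedComponentsWithStats((k&(X[...,0]>250)&(X[...,0]<1000)&(abs(X[...,1])<600)).astype(np.uint8))
    for i in range(1,n):
        if st[i,4]>30: p=X[l==i];print(ce[i].round(),st[i,4],p.min(0).round(),p.max(0).round())
E
```

```text
disc ell (591.6346435546875, 89.13470458984375) (327.3890075683594, 389.9783020019531)
enc (588.156982421875, 80.16001892089844) 190.44859313964844 40.66143899625357
z85-112 [301.72222222 177.33333333] 36 [658.62847098 113.32879219  94.73104838] 71.22869357486277 0.3465635854705734
z85-112 [336.61538462 191.05128205] 39 [608.57430399  -1.19010924  96.36008008] 91.8995325853996 -1.3854081864431642
z85-112 [294.16666667 239.33333333] 6 [454.19583545 140.26328999  98.87026843] 146.6409159032275 2.78544609018753
lamp 689 [691.4835411   18.87958163 245.93756033] [159.06075305 108.22327208  19.78731274]
((698.2611694335938, 16.29782485961914), (40.820430755615234, 167.57594299316406), 61.45314407348633) [[614.9000244140625, 38.400001525878906], [762.0999755859375, -41.70000076293945], [781.5999755859375, -5.800000190734863], [634.4000244140625, 74.30000305175781]]
dir 2.638139778447393 dir of mean from axis -0.6131476249210882
baf 248 [639.65981198  53.83169945 176.15386946] [ 85.32938852 166.60859802  11.3486258 ]
((641.582275390625, 55.27375030517578), (179.2450408935547, 17.710124969482422), 66.28392791748047) [[597.4000244140625, -23.200000762939453], [613.5999755859375, -30.299999237060547], [685.7000122070312, 133.8000030517578], [669.5, 140.89999389648438]]
dir -1.9853102319281197 dir of mean from axis -0.6338927078360665
[311. 205.] 7677 [400. -67.  15.] [775. 252. 262.]
[412. 172.] 657 [ 636. -340.   15.] [ 707. -165.  139.]
[227. 204.] 672 [444. 339.  15.] [705. 428.  37.]
[475. 207.] 1529 [ 455. -533.   16.] [ 653. -401.   87.]
[171. 242.] 728 [341. 517.  15.] [601. 599.  33.]
[449. 268.] 401 [ 322. -387.   15.] [ 380. -331.  166.]
[ 70. 302.] 176 [250. 571. 525.] [267. 600. 603.]
```

```bash
cat >> h.py <<'E'
def ray(s,u,v,zp):
    K=np.array(s["intrinsics"]);R=np.array(s["R"]);o=-R.T@s["t"];d=R.T@np.linalg.solve(K,[u,v,1.]);return o+d*(zp-o[2])/d[2]
E
python3 - <<'E'
from h import *
for n,b in(("top",(275,315,225,260)),("side",(335,380,250,295))):
    s=np.load(n+"0.npz");X,m,z,hsv=measure(s,b)
    k=(m&(hsv[...,2]<95)&(z>50)).astype(np.uint8)
    n_,l,st,ce=cv2.connectedComponentsWithStats(k);i=1+np.argmax(st[1:,4]);print(n,st[i],ce[i])
    x,y,w,h,_=st[i]
    if n=="side": print(ray(s,x+w/2-.5,y+2.5,100), ray(s,x+w/2-.5,y+3.5,100))
    else:
        p=X[(l==i)&(z>93)];print(len(p),p.mean(0),ray(s,*ce[i],75),[ray(s,x+w/2-.5,v,100).round(1) for v in(y+h-4.5,y+h-3.5,y+3.5)])
        g=(cv2.inRange(hsv,(0,0,90),(180,45,255))>0)
E
```

```text
top [292 244   7   4  18] [294.72222222 245.66666667]
6 [436.21878507 141.67591289  97.70422854] [436.26904342 141.20864481  75.        ] [array([439.6, 138.8, 100. ]), array([436.3, 138.9, 100. ]), array([426.6, 139. , 100. ])]
side [353 268   6  14  77] [355.45454545 274.74025974]
[459.95948231 153.71396381 100.        ] [462.9963226  156.51139524 100.        ]
```

```bash
python3 -m inch '[[0,0,0.1,0],[0,0,0.2,0],[0,-0.1,0.2,0],[0,-0.2,0.2,0],[0.1,-0.3,0.2,0]]' 1 10; python3 -c "
from h import *
print(sense()['q'])"
```

```text
time_s: 0.6
tcp_pos: [248.0, 475.9, 314.7]
eef_rot: [-0.52, -3.096, 0.001]
contact_force: [0.9, 0.3, 0.1]
gripper_width: 1.0
grip_force: 0.0
[-1.16675055  0.18528412  0.01743497  1.76067784 -0.00550758  1.19663295
  0.09024934]
```

```bash
python3 -m inch '[[0.08,-0.06,0,0],[0.15,-0.13,0,0],[0.22,-0.24,0,0],[0.28,-0.34,0,0],[0.33,-0.44,0,0],[0.37,-0.53,0,0],[0.394,-0.6,0,0],[0.394,-0.668,0,-0.03]]'; python3 -m inch '[[0,0,0,0],[0,0,0,0]]'
```

```text
time_s: 1.4
tcp_pos: [450.0, 141.2, 314.3]
eef_rot: [0.607, 3.082, -0.001]
contact_force: [1.5, 0.2, -0.6]
gripper_width: 0.998
grip_force: 0.0
time_s: 1.6
tcp_pos: [449.0, 142.8, 314.6]
eef_rot: [-0.608, -3.082, -0.001]
contact_force: [-0.2, 1.2, -0.6]
gripper_width: 1.003
grip_force: 0.0
```

```bash
python3 -m inch '[[-0.008,0,-0.08,-0.015],[-0.008,0,-0.16,-0.015],[-0.008,0,-0.24,-0.015],[-0.008,0,-0.32,-0.015],[-0.008,0,-0.39,-0.015],[-0.008,0,-0.44,-0.015],[-0.008,0,-0.48,-0.015],[-0.008,0,-0.5,-0.015]]'; python3 -m inch '[[0,0,0,0],[0,0,0,0]]'
python3 - <<'E'
from h import *
s=snapshot("side");cv2.imwrite("pics/side1.png",cv2.resize(s["img"][200:380,220:460],None,fx=3,fy=3))
E
```

```text
time_s: 2.4
tcp_pos: [443.4, 145.0, 62.5]
eef_rot: [-0.635, -3.074, 0.002]
contact_force: [-0.3, -0.0, 0.7]
gripper_width: 1.0
grip_force: 0.0
time_s: 2.6
tcp_pos: [445.3, 144.3, 65.0]
eef_rot: [0.639, 3.076, 0.001]
contact_force: [-0.0, -0.2, 0.4]
gripper_width: 0.998
grip_force: 0.0
```

View pics/side1.png

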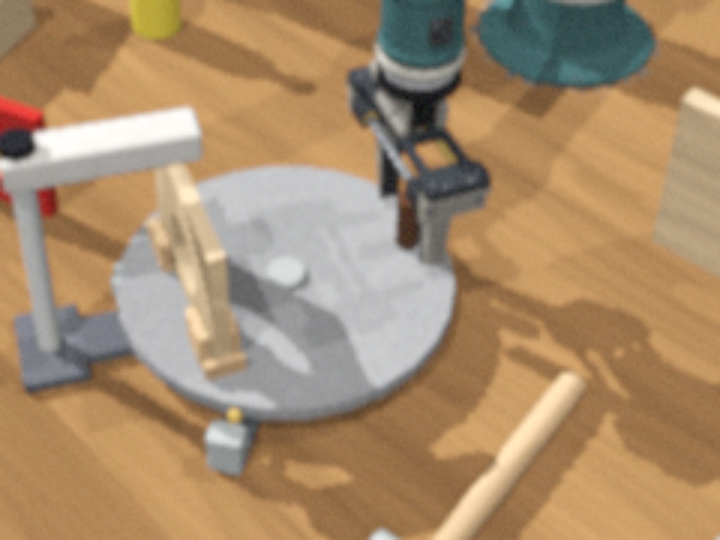

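The knob (crop 407,220) stands between the fingers. I'll close on it next.

```bash
python3 -m inch '[[0,0,0,0],[0,0,0,0],[0,0,0,0],[0,0,0,0],[0,0,0,0],[0,0,0,0]]' -1 12
cat > arc.py <<'E'
import numpy as np,sys
from h import sense
A=np.array([559,91.8]);d=float(sys.argv[1]);r=125
p=sense()["tcp_pos"][:2]-A;a=np.arctan2(p[1],p[0]);print("ang",a,"r",np.hypot(*p),"turn",a-np.pi+.648)
n=int(sys.argv[2])
for i in range(1,n+1):
    b=a+d*i/n;q=r*np.array([np.cos(b),np.sin(b)])-p;print((q/500).round(3),round(d*i/n/(np.pi/2),3))
E
python3 arc.py 0.64 8
```

```text
time_s: 3.25
tcp_pos: [445.0, 143.5, 64.6]
eef_rot: [0.64, 3.076, 0.0]
contact_force: [-0.4, 0.4, -0.2]
gripper_width: 0.503
grip_force: 0.0
ang 2.715908033357656 r 125.11648015138441 turn 0.22231537976786286
[-0.007 -0.019] 0.051
[-0.013 -0.038] 0.102
[-0.018 -0.057] 0.153
[-0.021 -0.077] 0.204
[-0.022 -0.097] 0.255
[-0.022 -0.117] 0.306
[-0.02  -0.137] 0.357
[-0.016 -0.157] 0.407
```

Fingers are still closing; wait some more.

```bash
python3 -m inch '[[0,0,0,0],[0,0,0,0],[0,0,0,0],[0,0,0,0],[0,0,0,0],[0,0,0,0]]'; python3 arc.py 0.32 8
```

```text
time_s: 3.85
tcp_pos: [443.8, 140.9, 64.4]
eef_rot: [-0.642, -3.073, 0.005]
contact_force: [-2.7, -6.9, 5.1]
gripper_width: 0.259
grip_force: 12.0
ang 2.738559795405381 r 125.18211685686117 turn 0.24496714181558799
[-0.003 -0.009] 0.025
[-0.007 -0.019] 0.051
[-0.01  -0.028] 0.076
[-0.012 -0.038] 0.102
[-0.015 -0.048] 0.127
[-0.016 -0.058] 0.153
[-0.018 -0.068] 0.178
[-0.019 -0.077] 0.204
```

```bash
python3 -m inch '[[-0.003,-0.009,0,0.025],[-0.007,-0.019,0,0.051],[-0.010,-0.028,0,0.076],[-0.012,-0.038,0,0.102],[-0.015,-0.048,0,0.127],[-0.016,-0.058,0,0.153],[-0.018,-0.068,0,0.178],[-0.019,-0.077,0,0.204]]'; python3 arc.py 0.48 8
```

```text
time_s: 4.65
tcp_pos: [434.1, 104.9, 64.4]
eef_rot: [-0.139, -3.136, 0.0]
contact_force: [-2.7, 0.7, 1.5]
gripper_width: 0.259
grip_force: 12.0
ang 3.03732754485114 r 125.5362418730671 turn 0.543734891261347
[-0.    -0.015] 0.038
[-0.   -0.03] 0.076
[ 0.    -0.045] 0.115
[ 0.002 -0.06 ] 0.153
[ 0.004 -0.075] 0.191
[ 0.008 -0.089] 0.229
[ 0.012 -0.104] 0.267
[ 0.017 -0.118] 0.306
```

```bash
python3 -m inch '[[0,-0.015,0,0.038],[0,-0.030,0,0.076],[0,-0.045,0,0.115],[0.002,-0.060,0,0.153],[0.004,-0.075,0,0.191],[0.008,-0.089,0,0.229],[0.012,-0.104,0,0.267],[0.017,-0.118,0,0.306]]'; python3 arc.py 0.40 8
```

```text
time_s: 5.45
tcp_pos: [441.7, 45.6, 64.3]
eef_rot: [0.613, -3.076, -0.001]
contact_force: [-5.9, -0.3, 3.8]
gripper_width: 0.257
grip_force: 12.0
ang -2.7660064363592367 r 126.03705679231422 turn -5.25959908994903
[ 0.007 -0.011] 0.032
[ 0.012 -0.022] 0.064
[ 0.018 -0.033] 0.095
[ 0.025 -0.044] 0.127
[ 0.032 -0.054] 0.159
[ 0.039 -0.064] 0.191
[ 0.047 -0.073] 0.223
[ 0.056 -0.083] 0.255
```

```bash
python3 -m inch '[[0.004,-0.011,0,0.032],[0.009,-0.022,0,0.064],[0.015,-0.033,0,0.095],[0.022,-0.044,0,0.127],[0.029,-0.054,0,0.159],[0.036,-0.064,0,0.191],[0.044,-0.073,0,0.223],[0.053,-0.083,0,0.255]]'; python3 arc.py 0.16 8
```

```text
time_s: 6.25
tcp_pos: [468.7, 3.6, 64.3]
eef_rot: [1.212, -2.894, -0.001]
contact_force: [-3.5, -1.2, 3.0]
gripper_width: 0.261
grip_force: 12.0
ang -2.368351833940486 r 126.23937257028686 turn -4.8619444875302795
[ 0.005 -0.002] 0.013
[ 0.009 -0.005] 0.025
[ 0.013 -0.009] 0.038
[ 0.016 -0.012] 0.051
[ 0.02  -0.015] 0.064
[ 0.024 -0.018] 0.076
[ 0.028 -0.022] 0.089
[ 0.032 -0.025] 0.102
```

```bash
python3 -m inch '[[0.003,-0.003,0,0.013],[0.007,-0.006,0,0.025],[0.011,-0.010,0,0.038],[0.014,-0.013,0,0.051],[0.018,-0.016,0,0.064],[0.022,-0.019,0,0.076],[0.026,-0.023,0,0.089],[0.030,-0.026,0,0.1]]'; python3 -m inch '[[0,0,0,0],[0,0,0,0]]'; python3 arc.py 0.04 2
```

```text
time_s: 7.05
tcp_pos: [477.7, -2.7, 63.7]
eef_rot: [1.434, -2.782, -0.019]
contact_force: [-18.3, 15.6, 16.1]
gripper_width: 0.371
grip_force: 12.0
time_s: 7.25
tcp_pos: [477.6, -2.6, 63.6]
eef_rot: [1.433, -2.782, -0.019]
contact_force: [-19.0, 14.6, 16.9]
gripper_width: 0.369
grip_force: 12.0
ang -2.2821650935806534 r 124.62260940596119 turn -4.775757747170447
[ 0.003 -0.004] 0.013
[ 0.007 -0.007] 0.025
```

Run:
```python
from h import *
s=snapshot("side");a=cv2.resize(s["img"][220:360,230:390],None,fx=2.5,fy=2.5)
s=snapshot("top");b=cv2.resize(s["img"][120:280,240:400],None,fx=2.5,fy=2.5)[:350]
np.savez("top1.npz",**s)
cv2.imwrite("pics/m2.png",np.hstack([a,b]))
X,m,z,hsv=measure(s)
k=m&(z>168)&(z<184)&(X[...,0]>540);p=X[k][:,:2].astype(np.float32);print(cv2.minAreaRect(p),len(p))
```

```text
((620.90869140625, 157.19784545898438), (17.78873634338379, 181.47698974609375), 47.88810348510742) 306
```

View pics/m2.png

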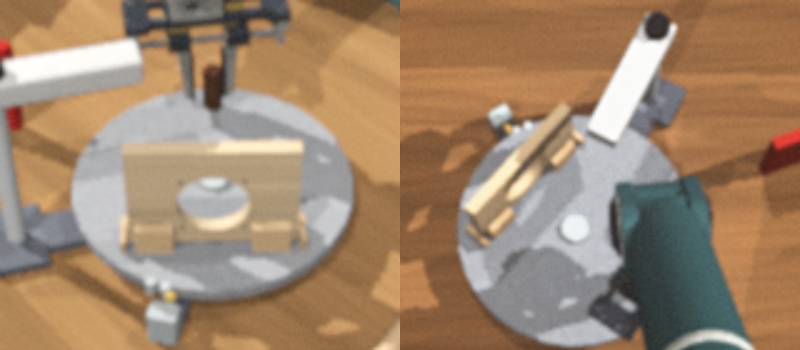

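The baffle stands in the rack (crop 212,195) and the disc is at about 1.48 rad, on the rib. The knob (212,88) is against the trailing finger, which gave way. I'll raise the grip force so the fingers don't yield.

```bash
python3 -m inch '[[0,0,0,0],[0,0,0,0],[0,0,0,0]]' -1 30
python3 - <<'E'
from h import *
s=snapshot("top");X,m,z,hsv=measure(s)
k=m&(z>168)&(z<184)&(X[...,0]>540);p=X[k][:,:2].astype(np.float32);print(cv2.minAreaRect(p),len(p));print(sense()["effort"].round(1),sense()["torque"])
E
```

```text
time_s: 7.65
tcp_pos: [473.7, 0.0, 63.5]
eef_rot: [1.433, -2.776, -0.028]
contact_force: [-28.2, 21.9, 27.0]
gripper_width: 0.258
grip_force: 30.0
((620.3892211914062, 157.17213439941406), (17.893695831298828, 180.62594604492188), 46.99614715576172) 313
[ 10.1 -33.9  11.8 -27.5   4.4  -8.3   0.1] [ 4.71490908  6.3974436  -0.14467058]
```

```bash
python3 -c "
from h import *
print(sense()['q'].round(3))"; python3 -m inch '[[0,0,0,0],[0,0,0,0],[0,0,0,0]]' -0.2 30;  python3 - <<'E'
from h import *
print(sense()['q'].round(3),sense()['torque'])
s=snapshot("top");X,m,z,hsv=measure(s)
k=m&(z>168)&(z<184)&(X[...,0]>540);p=X[k][:,:2].astype(np.float32);print(cv2.minAreaRect(p),len(p))
cv2.imwrite("pics/t3.png",cv2.resize(s["img"][120:280,240:400],None,fx=3.7,fy=3.7))
E
```

```text
[-0.03   0.42  -0.041  2.115  0.012  0.63   2.446]
time_s: 8.0
tcp_pos: [478.8, -3.5, 63.6]
eef_rot: [1.434, -2.784, -0.016]
contact_force: [-15.5, 12.9, 11.5]
gripper_width: 0.4
grip_force: 9.7
[-0.028  0.421 -0.037  2.112  0.017  0.622  2.447] [ 2.76277824  3.4222907  -0.04452164]
((620.9857177734375, 157.5909423828125), (17.763792037963867, 178.15606689453125), 46.84393310546875) 304
```

View pics/t3.png

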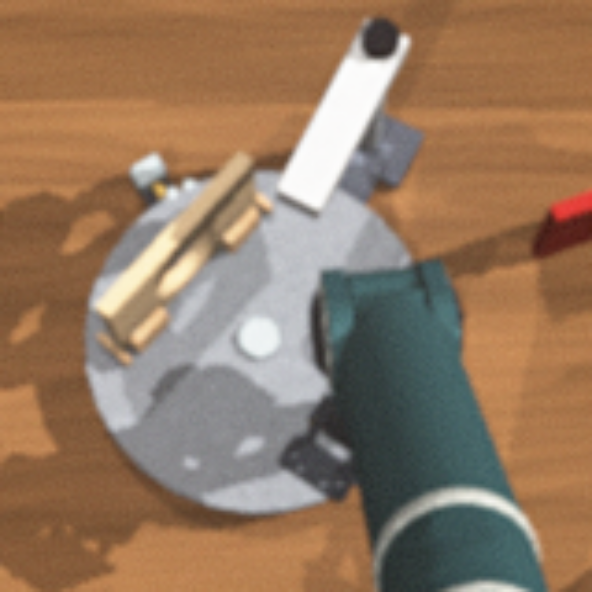

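Crop shows the baffle still in the rack (180,250), with the plunger (160,190) just before the rim ribs (185,185). I'll release fully to check the force zero and where the disc sits.

```bash
python3 -m inch '[[0,0,0,0],[0,0,0,0],[0,0,0,0],[0,0,0,0]]' 0.3 30;  python3 - <<'E'
from h import *
s=snapshot("top");X,m,z,hsv=measure(s)
k=m&(z>168)&(z<184)&(X[...,0]>540);p=X[k][:,:2].astype(np.float32);print(cv2.minAreaRect(p),len(p))
s=snapshot("side");cv2.imwrite("pics/s4.png",cv2.resize(s["img"][240:390,230:390],None,fx=4,fy=4))
E
```

```text
time_s: 8.45
tcp_pos: [486.3, -8.7, 64.8]
eef_rot: [-1.433, 2.794, -0.001]
contact_force: [-0.1, 0.2, -0.2]
gripper_width: 0.655
grip_force: 0.0
((617.4556274414062, 66.64651489257812), (307.48828125, 139.8110809326172), 88.6670150756836) 304
```

View pics/s4.png

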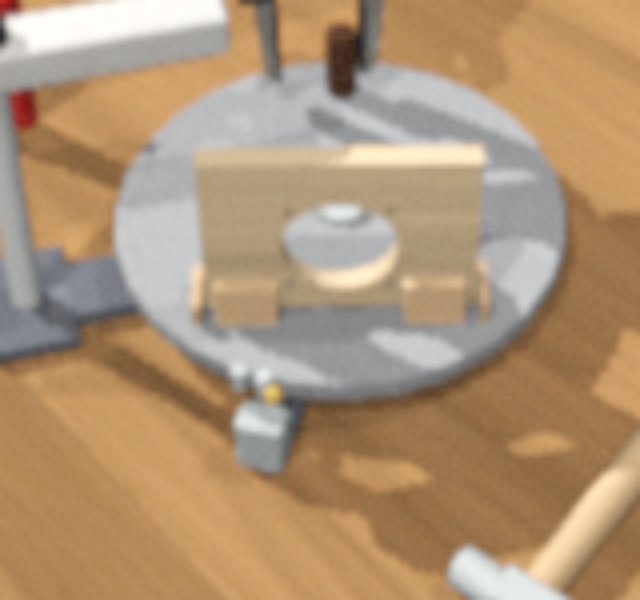

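The crop shows the brass plunger (272,393) resting against the first rim rib (265,380). The force zero is good. I'll push slowly with only the trailing finger and watch the force.

```bash
for i in 1 ; do python3 -m inch '[[0.003,-0.003,0,0],[0.006,-0.006,0,0],[0.010,-0.009,0,0],[0.013,-0.012,0,0]]' - 60; done; python3 -m inch '[[0.004,-0.003,0,0],[0.008,-0.007,0,0]]'; python3 -m inch '[[0.004,-0.003,0,0],[0.008,-0.007,0,0]]'
```

```text
time_s: 8.95
tcp_pos: [487.7, -10.7, 64.2]
eef_rot: [1.433, -2.788, -0.013]
contact_force: [-12.7, 13.4, 12.9]
gripper_width: 0.654
grip_force: 9.4
time_s: 9.15
tcp_pos: [487.8, -11.0, 63.8]
eef_rot: [1.433, -2.782, -0.023]
contact_force: [-22.4, 22.6, 21.7]
gripper_width: 0.651
grip_force: 15.9
time_s: 9.35
tcp_pos: [487.8, -11.2, 63.4]
eef_rot: [1.433, -2.775, -0.034]
contact_force: [-31.2, 30.5, 30.8]
gripper_width: 0.652
grip_force: 21.8
```

```bash
cat >> h.py <<'E'
def baffle(s):
    X,m,z,hsv=measure(s);k=(m&(z>166)&(z<186)).astype(np.uint8)
    n,l,st,ce=cv2.connectedComponentsWithStats(k,connectivity=8)
    for i in range(1,n):
        p=X[l==i][:,:2].astype(np.float32)
        if st[i,4]>60 and p[:,1].mean()>100:
            (c,w,a)=cv2.minAreaRect(p);q=p-p.mean(0);d=np.linalg.svd(q,full_matrices=0)[2][0]
            print("baffle",np.round(c,1),np.round(w,1),"rect",a,"svd yaw",np.arctan2(-abs(d[0]),abs(d[1]))*-1 if 0 else np.arctan2(abs(d[0]),abs(d[1])),st[i,4])
E
python3 - <<'E'
from h import *
s=snapshot("top");baffle(s);cv2.imwrite("pics/t5.png",np.hstack([cv2.resize(s["img"][145:195,265:315],None,fx=8,fy=8),cv2.resize(snapshot("side")["img"][315:365,275:325],None,fx=8,fy=8)]))
baffle(np.load("top1.npz"))
E
```

```text
baffle [620.6 157.3] [ 17.2 180.3] rect 47.76010513305664 svd yaw 0.8269048 319
baffle [620.9 157.2] [ 17.8 181.5] rect 47.88810348510742 svd yaw 0.823014 317
```

View pics/t5.png

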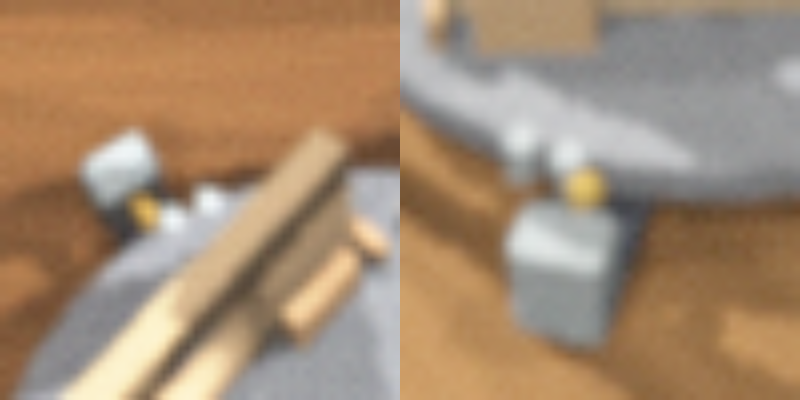

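The disc is at turn ≈1.47, with the brass ball jammed against the start of the first rib. I'll unload, regrip centred on the knob, back the disc off, and retake the rib with some speed.

```bash
python3 -m inch '[[-0.03,0.02,0,-0.04],[-0.055,0.041,0,-0.083],[-0.055,0.041,0,-0.083],[-0.055,0.041,0,-0.083],[-0.055,0.041,0,-0.083]]' -1 40; python3 -m inch '[[0,0,0,0],[0,0,0,0],[0,0,0,0],[0,0,0,0],[0,0,0,0]]';sed -i 's/A=np.*91.8\])/A=np.array([560,91])/' arc.py; python3 arc.py -0.2 4
```

```text
time_s: 9.95
tcp_pos: [472.3, -0.5, 64.7]
eef_rot: [1.249, -2.881, -0.003]
contact_force: [-2.7, 2.4, 5.7]
gripper_width: 0.258
grip_force: 40.0
time_s: 10.45
tcp_pos: [472.3, -0.5, 64.7]
eef_rot: [1.249, -2.881, -0.003]
contact_force: [-4.1, 4.7, 5.7]
gripper_width: 0.255
grip_force: 40.0
ang -2.3347169405700154 r 126.72856982905424 turn -4.828309594159808
[-0.006  0.011] -0.032
[-0.015  0.021] -0.064
[-0.023  0.03 ] -0.095
[-0.03  0.04] -0.127
```

```bash
python3 -m inch '[[-0.003,0.005,0,-0.016],[-0.006,0.011,0,-0.032],[-0.010,0.016,0,-0.048],[-0.014,0.021,0,-0.064],[-0.018,0.025,0,-0.08],[-0.022,0.030,0,-0.095],[-0.028,0.040,0,-0.127],[-0.028,0.040,0,-0.127]]';sed -i 's/r=125/r=126/' arc.py; python3 arc.py 0.36 3;  python3 arc.py 0.36 4
```

```text
time_s: 11.25
tcp_pos: [456.4, 17.6, 64.7]
eef_rot: [0.951, -2.989, 0.0]
contact_force: [-6.8, -2.6, 11.1]
gripper_width: 0.252
grip_force: 40.0
ang -2.525220478094126 r 126.91649506741642 turn -5.0188131316839195
[ 0.02  -0.023] 0.076
[ 0.042 -0.044] 0.153
[ 0.066 -0.062] 0.229
ang -2.525220478094126 r 126.91649506741642 turn -5.0188131316839195
[ 0.015 -0.017] 0.057
[ 0.031 -0.033] 0.115
[ 0.048 -0.049] 0.172
[ 0.066 -0.062] 0.229
```

```bash
python3 -m inch '[[0.015,-0.017,0,0.057],[0.031,-0.033,0,0.115],[0.048,-0.049,0,0.172],[0.063,-0.060,0,0.215],[0.063,-0.060,0,0.215],[0.063,-0.060,0,0.215]]'; python3 arc.py 0.1 2; python3 -c "
from h import *
baffle(snapshot('top'))"
```

```text
time_s: 11.85
tcp_pos: [483.3, -8.5, 64.2]
eef_rot: [1.443, -2.777, -0.014]
contact_force: [-18.5, 8.4, 21.0]
gripper_width: 0.253
grip_force: 40.0
ang -2.227643133174362 r 125.68783684992663 turn -4.721235786764155
[ 0.01  -0.008] 0.032
[ 0.02  -0.015] 0.064
baffle [612.6 164.8] [ 17.9 180.2] rect 53.848243713378906 svd yaw 0.9363423 315
```

The disc snapped into the detent (turn ≈ 1.57). Next I'll relax, open, rise, and verify.

```bash
python3 -m inch '[[-0.006,0.003,0,0],[-0.006,0.003,0,0],[-0.006,0.003,0,0],[-0.006,0.003,0,0],[-0.006,0.003,0,0],[-0.006,0.003,0,0],[-0.006,0.003,0,0]]' 1 40;python3 -m inch '[[0,0,0,0],[0,0,0,0],[0,0,0,0],[0,0,0,0]]'; python3 -c "
from h import *
baffle(snapshot('top'))"
```

```text
time_s: 12.6
tcp_pos: [487.2, -9.6, 64.6]
eef_rot: [-1.445, 2.79, -0.0]
contact_force: [-0.0, 0.1, -0.5]
gripper_width: 0.843
grip_force: 0.0
time_s: 13.0
tcp_pos: [487.1, -9.5, 64.6]
eef_rot: [-1.445, 2.789, 0.0]
contact_force: [0.0, 0.7, 0.3]
gripper_width: 1.002
grip_force: 0.0
baffle [612.5 164.4] [ 17.3 179.6] rect 53.5019645690918 svd yaw 0.93098474 314
```

```bash
python3 -m inch '[[0,0,0.08,0],[0,0,0.18,-0.05],[0,0,0.28,-0.14],[0,0,0.38,-0.23],[0,0.03,0.46,-0.32],[0.02,0.08,0.5,-0.41],[0.06,0.13,0.5,-0.5],[0.1,0.18,0.5,-0.59]]'; python3 -m inch '[[0.04,0.04,0,-0.09],[0.08,0.08,0,-0.18],[0.12,0.12,0,-0.27],[0.151,0.168,0,-0.36],[0.151,0.168,0,-0.425],[0.151,0.168,0,-0.425],[0.151,0.168,0,-0.425]]'; python3 -c "
from h import *
n=sense()['eef_rot'];print(2*np.arctan2(n[1],n[0])-np.pi/2,sense()['q'].round(2))
baffle(snapshot('top'))"
```

```text
time_s: 13.85
tcp_pos: [537.8, 81.4, 316.1]
eef_rot: [-0.036, 3.139, 0.001]
contact_force: [0.0, -0.0, -0.3]
gripper_width: 1.002
grip_force: 0.0
time_s: 14.55
tcp_pos: [612.3, 164.0, 314.4]
eef_rot: [-0.983, -2.984, 0.001]
contact_force: [-0.2, 0.5, 0.7]
gripper_width: 0.999
grip_force: 0.0
-5.348604582918188 [-0.38  0.36  0.08  1.53 -0.03  1.25  0.65]
```

```bash
python3 -m inch '[[0,0,-0.07,0],[0,0,-0.14,0],[0,0,-0.20,0],[0,0,-0.25,0],[0,0,-0.29,0],[0,0,-0.32,0],[0,0,-0.338,0],[0,0,-0.338,0]]'; python3 -m inch '[[0,0,0,0],[0,0,0,0],[0,0,0,0],[0,0,0,0],[0,0,0,0],[0,0,0,0],[0,0,0,0],[0,0,0,0]]' -1 30;python3 -m inch '[[0,0,0,0],[0,0,0,0],[0,0,0,0],[0,0,0,0],[0,0,0,0],[0,0,0,0],[0,0,0,0]]'
python3 - <<'E'
from h import *
a=cv2.resize(snapshot("side")["img"][180:380,200:400],None,fx=2.8,fy=2.8);cv2.imwrite("pics/s6.png",a)
E
```

```text
time_s: 15.4
tcp_pos: [612.1, 164.0, 144.8]
eef_rot: [-0.985, -2.982, 0.001]
contact_force: [-0.2, -0.2, 1.1]
gripper_width: 1.001
grip_force: 0.0
time_s: 16.2
tcp_pos: [612.5, 164.5, 145.6]
eef_rot: [0.986, 2.983, -0.0]
contact_force: [0.5, 0.2, 0.2]
gripper_width: 0.328
grip_force: 0.0
time_s: 16.9
tcp_pos: [612.3, 164.2, 145.5]
eef_rot: [-0.986, -2.982, 0.001]
contact_force: [-1.4, -0.6, 1.2]
gripper_width: 0.157
grip_force: 30.0
```

View pics/s6.png

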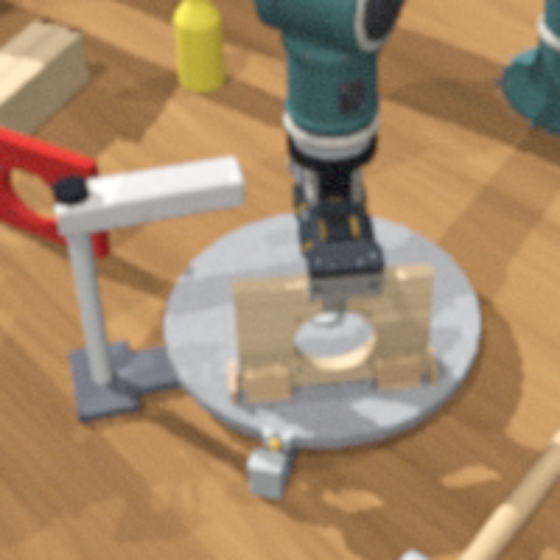

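The gripper holds the baffle at mid-length (345,285), and the plunger (275,440) sits between the ribs. Lifting.

```bash
python3 -m inch '[[0,0,0.01,0],[0,0,0.025,0],[0,0,0.045,0],[0,0,0.065,0],[0,0,0.09,0],[0,0,0.115,0],[0,0,0.135,0],[0,0,0.15,0]]'; python3 -m inch '[[0,0,0.015,0],[0,0,0.03,0],[0,0,0.042,0],[0,0,0.052,0],[0,0,0.06,0],[0,0,0.06,0],[0,0,0.06,0],[0,0,0.06,0]]';  python3 -m inch '[[0,0,0,0],[0,0,0,0],[0,0,0,0],[0,0,0,0],[0,0,0,0],[0,0,0,0],[0,0,0,0],[0,0,0,0]]'
python3 - <<'E'
from h import *
a=cv2.resize(snapshot("side")["img"][180:380,200:400],None,fx=2.8,fy=2.8);cv2.imwrite("pics/s7.png",a)
E
```

```text
time_s: 17.75
tcp_pos: [613.0, 164.8, 222.2]
eef_rot: [0.985, 2.982, 0.002]
contact_force: [-0.2, 0.3, -1.3]
gripper_width: 0.161
grip_force: 30.0
time_s: 18.55
tcp_pos: [612.3, 164.4, 250.2]
eef_rot: [-0.986, -2.982, 0.001]
contact_force: [0.7, 0.9, -1.6]
gripper_width: 0.162
grip_force: 30.0
time_s: 19.35
tcp_pos: [612.5, 164.5, 250.6]
eef_rot: [0.986, 2.983, -0.0]
contact_force: [0.2, 0.1, -1.9]
gripper_width: 0.163
grip_force: 30.0
```

View pics/s7.png

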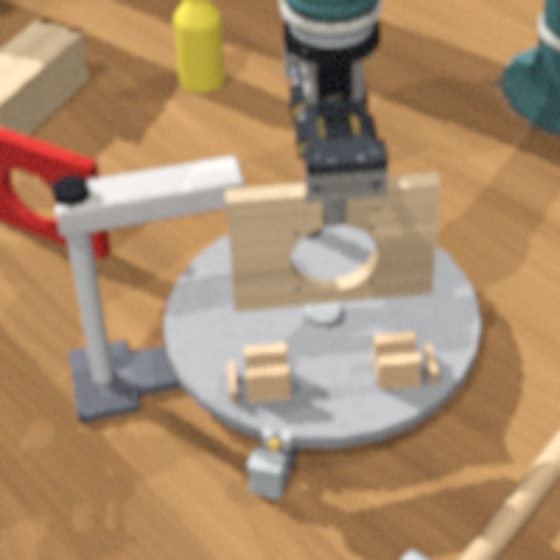

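The baffle hangs clear of the rack, level (lower edge about 235–435, 300) and apart from the lamp. The disc is still in its detent. I'll hold still for two more seconds, then hand in.

```bash
for i in 1 2 3; do python3 -m inch '[[0,0,0,0],[0,0,0,0],[0,0,0,0],[0,0,0,0],[0,0,0,0],[0,0,0,0],[0,0,0,0],[0,0,0,0]]' | head -2; done; python3 -c "
from h import *
s=snapshot('top');X,m,z,h=measure(s);k=m&(z>271)&(z<290)&(X[...,1]>60)&(X[...,0]>540);print(k.sum(),np.median(z[k]) if k.any() else 0)
from cell import hand_in
print(hand_in())"
```

```text
time_s: 20.2
tcp_pos: [612.6, 164.5, 250.6]
time_s: 21.0
tcp_pos: [612.5, 164.5, 250.6]
time_s: 21.8
tcp_pos: [612.5, 164.5, 250.6]
69 281.8657085846114
the job is handed in; nothing more can be done
None
```

I handed the job in at about 22 s with the turntable in its detent and the baffle held upright, level and still, its lower edge about 75 mm above the rack; no verdict came back. The disc first jammed on the detent rib under about 40 N at the knob and went in only after I backed it off and retook it faster.

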